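# Set a rinsed plate in the air stream and lock the blower on

## Task

Dry the rinsed plate: take the flat metal plate out of the slotted rack, lean it at an angle against the nozzle-facing side of the angle bracket, squarely and about centred, standing on its short edge on the desk, and let go of it. Then set the bench blower running hands-free: push its lever trigger fully down, press the round lock button on the side cheek while the lever is down, and ease the lever up onto the lock so that it stays down by itself. Leave the bottles, the can and the dish alone.

Things in the scene. Friction and masses are not known exactly. Their poses are not given: they have to be found in the camera images.
- plate: loose flat plain metal plate, 8 mm thick (its x), 90 mm wide (its y), 130 mm tall (its z), about 0.25 kg, both faces alike; origin at the centre of its bottom short edge. It starts standing upright in the rack's slot, its top edge 136 mm above the desk
- rack: white fixed slotted rack, base 70 x 110 x 6 mm, two pairs of posts up to 52 mm above the desk leave a slot 12 mm wide (across its x) along its y; the plate stands on the 6 mm base. Origin at the centre of the underside
- bracket: fixed aluminium angle bracket 10 to 16 cm before the nozzle: upright wall 8 mm thick, 110 mm wide (its y), 75 mm high, foot and gussets behind. Origin on the desk at the foot of the front face's middle; the front face looks along -x, to the nozzle; the bracket lies at x >= 0. The plate leans on the wall's upper front edge, its foot on the desk 25 to 40 mm before the face
- blower: grey air blower, tube 52 mm thick, 235 mm long, axis 55 mm up, fixed in a cradle (base 200 x 100 mm). Origin on the desk below the tube; x along the tube to the nozzle, z up. Black lever on top: y -13 to +26 mm, hinge at x +50, free end x -77. Lock cheek, a fixed grey wall on the lever's -y side: y -26 to -44, x -81 to -19 mm, top 133 mm above the desk. The lever's +y side is open
- nozzle_tip (a point): centre of the nozzle's mouth, 55 mm above the desk
- lever_pad (a point): middle of the ribbed pressing place on the lever's top face, 27 mm from its free end, 100 mm from the hinge, level in the blower's x with the lock button; about 105 mm above the desk when released, 89 mm when fully down. The top is 39 mm wide. Moves with the lever
- lock_face (a point): centre of the face of the round steel lock button, 18 mm across, axis 118 mm above the desk; it stands 11 mm out of the cheek towards the lever and is pressed along the blower's -y, into the cheek. A finger holding the lever down can slide sideways against it. Moves with the button
- lever (a joint): lever trigger, rad: 0 released, 0.16 fully down. Springs up: 5 N at the pressing place when released, 10 N fully down. With the button in it comes to rest on the catch at about 0.10 (about 99 mm high at lever_pad) and stays
- lock (a joint): lock button, m: 0 out, 0.010 fully in; spring 1.3 N (out) to 3.5 N (in). Goes in only while the lever is beyond 0.125 rad. Press it in at least 7 mm and keep it in while the lever is eased up to 0.10; the lever's tooth then traps it at about 6 mm; let go earlier, it springs out. Pushing the lever fully down again frees it
- cleaner_bottle: bystander: small white squeeze bottle with a spout, 52 mm across, 140 mm tall; origin at the centre of the underside
- objective_can_1: bystander: black round can, 41 mm across, 62 mm tall; origin at the centre of the underside
- white_pot: bystander: white bottle, 44 mm across, 74 mm tall; origin at the centre of the underside
- petri_dish: bystander: clear shallow dish, 55 mm across, 12 mm tall; origin at the centre of the underside
Things that resemble listed ones, but are neither listed nor needed, are in the scene too. What is shaped like the plate but green or purple is not meant.

How it is judged:
By the outcome, as a careful person would: the job done as asked, in the order asked, and still so for the second after the job is handed in, with the robot touching nothing.
It also fails if it takes over 56 s, if anything falls off the work surface, if the arm or the gripper's body presses on something with over 40 N, if the wrist force passes 120 N, or if a joint passes its speed limit or range.

## Robot

A 6-joint arm with a two-finger parallel gripper is mounted at the origin on the work surface; the furniture and walls round the work are solid. World frame = base frame: x ahead of the robot, y to its left, z up, the work surface at z = 0. Lengths are in m, angles in degrees, forces in N, time in s.
With the tool pointing down it reaches from about 0.4 to 0.825 m from the base axis. Payload 7 kg.
Tool frame: the origin (TCP) lies between the finger pads; the fingertips stand 25 mm ahead of it and the grasp point (between the pads) lies 6 mm ahead of it; z points along the fingers, y is the line along which they close (so a half turn about z gives the same grasp; the last joint's range is limited). The gripper opens to 88 mm and grips with 3 to 60 N. Pads are 19 mm wide; open, the fingers measure 130 mm over their backs; the gripper's body (78 mm by 193 mm) begins 47 mm behind the grasp point.
Start: joints at [83.199, 20.546, 0.682, 0, -70.136, -16.507], TCP at [0.267, 0.62, 0.225] pointing down, gripper open.
Joint ranges: [-176.03, 176.03], [-82.01, 121.73], [-58.28, 71.71], [-173.87, 95.51], [-174.79, -0.11], [-173.66, 173.66]. Speed limits (degrees/s): [136.94, 136.94, 172.46, 180, 180, 180].

## Interface

Orientations are given as [roll, pitch, yaw] about the fixed x, y, z axes, in that order (R = Rz(yaw) Ry(pitch) Rx(roll)).
In Python, from plant import r gives the robot as it stands.
- The arm moves only by the shell command python3 -m crank 'ROWS' [FORCE]. ROWS is JSON, a list of rows, each a list of 3 entries, a list of its own where there are three numbers: the turn, a rotation vector about the tool's x, y, z in degrees, then the shift along the tool's x, y, z in cm, then the closure, from -1 (fully open) to 1 (shut). In form: [[[wx, wy, wz], [dx, dy, dz], fingers], ...]. A call has 1 to 8 rows; each row shifts and turns the commanded pose from where the row before left it, along the tool's axes as they then stand; what a row does not reach is not made up. A row lasts 1/10 s, in which the tool goes at most 50 mm and 8.59 degrees, less where a joint would pass 70% of its speed; a pose out of reach is approached as far as the arm can. A call with a gripper value outside its range is refused whole. The fingers move at their own pace and stop on an object; FORCE is the grip in N (left out, the last holds). Time passes only in rows, so rows that do not move let the fingers close. It gives the time, the measured TCP pose, the force, the opening and the grip force at its end, in the units of the state.
- r.get_state(): the state, without advancing time (a new reading comes with each control period).
- r.capture(name): name is "side" or "top"; returns a dict with "color" (480x640x3 uint8, red, green, blue), "range_z" (480x640 float32, m along the optical axis (not along the pixel's ray), 0 where there is no reading), "intrinsics" (3x3 intrinsics, pixels), "k1" (the pictures are not rectified: a ray, as slopes to the right and down, at radius r is drawn at 1 + k1 r^2 times it, then the intrinsics apply), "world_from_camera" (4x4, takes a point from camera to world coordinates). Camera axes: x right, y down, z forward; pixel columns grow to the right and rows downward; lengths in m; the calibration is good to about 2 mm. A picture is of the moment at which its call begins.
- r.close_job(): hands the job in; it is judged then, once.
The state is a dict: "time_s": time; "joints": joint angles; "qd": joint speeds; "joint_torque": joint torques, N m; "tcp_pos": TCP position; "eef_rot": TCP orientation; "contact_force": force on the tool from outside, world axes, zero at the start; "moment": the same for the moment, N m; "gripper_width": finger opening in m; "gripper_force": force on a finger pad.
Only numpy, scipy, OpenCV 4.12 (cv2) and the standard library are available. Lean on these libraries where they do the work, as an engineer would, in place of code of your own. Each camera call takes 0.05 s, during which the arm holds its last target. There are 200 camera calls.

## Working session

There is one attempt and no reset: what is moved stays moved. The work goes in short steps, Python scripts to look and compute and a shell command to move; the robot and the scene stay as the last step left them, time stands still between calls to the robot, and variables do not carry over. Pictures are saved under pics/ and viewed, at most 11 in all, crops included, and the job is handed in when it is done.

```bash
ls; mkdir -p pics
python3 - <<'E'
from plant import r
import cv2,numpy as np
s=r.get_state();print(s)
for n in("side","top"):
    c=r.capture(n);cv2.imwrite(f"pics/{n}0.png",c["color"][:,:,::-1]);np.savez(f"{n}0.npz",**c)
    print(n,c["intrinsics"],c["k1"],c["world_from_camera"])
E
```

```text
pics
{'time_s': 0.0, 'joints': array([ 8.32011210e+01,  2.05923362e+01,  6.34206313e-01, -1.94880991e-02,
       -7.01325374e+01, -1.65053243e+01]), 'qd': array([-0.04910379, -0.09161819, -0.01770347, -0.00809129,  0.05296918,
        0.07750257]), 'joint_torque': array([ 4.29944259e-05, -5.82723427e+01,  2.93049020e+01,  6.99758381e+00,
        7.00752513e-03, -1.61427911e-04]), 'tcp_pos': array([0.26689289, 0.61948656, 0.22361776]), 'eef_rot': array([ 1.79907864e+02, -8.19640267e-03, -2.33108342e+01]), 'contact_force': array([0.06899131, 0.06546428, 0.1277849 ]), 'moment': array([-0.03163904,  0.01591463,  0.02744825]), 'gripper_force': 0.0, 'gripper_width': 0.08752256075446598}
side [[620.24229705   0.         326.44176787]
 [  0.         620.24229705 235.1374676 ]
 [  0.           0.           1.        ]] -0.12711674278070131 [[-0.99545491  0.0663577  -0.06830943  0.60276855]
 [ 0.09165047  0.47260509 -0.87649565  1.04680171]
 [-0.02587885 -0.87877249 -0.47653877  0.69064331]
 [ 0.          0.          0.          1.        ]]
top [[536.44745679   0.         314.34888233]
 [  0.         536.44745679 236.89670563]
 [  0.           0.           1.        ]] 0.01363664457069455 [[-0.0054258  -0.99777794  0.06640589  0.45423165]
 [-0.99987362  0.00442088 -0.0152706  -0.03465358]
 [ 0.0149431  -0.06648035 -0.99767583  1.17035563]
 [ 0.          0.          0.          1.        ]]
```

View pics/top0.png

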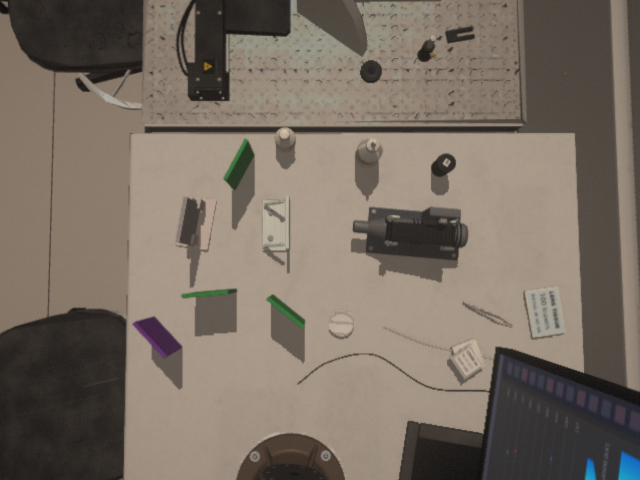

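View pics/side0.png

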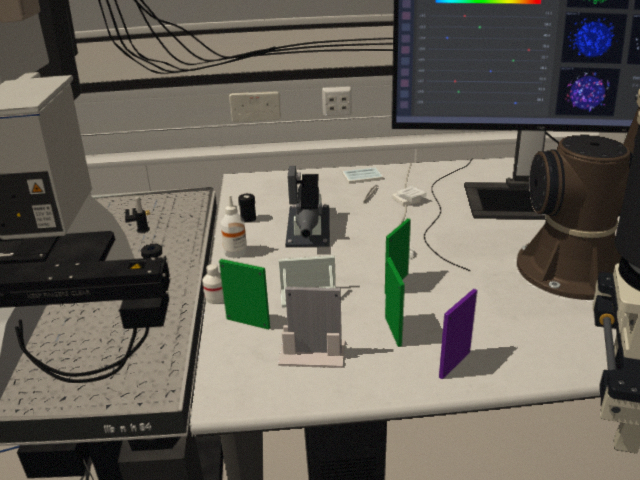

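The top picture shows the grey plate in the rack at (188,222), the bracket at (275,225), and the blower at (410,233) with its nozzle at (358,226) facing left. The dark can is at (444,164), the bottles at (285,138) and (369,150), and the dish at (341,325). Four other plate-shaped objects are green or purple: (239,164), (209,294), (286,311) and (157,337). Only the grey one in the rack fits the description. I'll confirm that in an enlarged crop and measure from it.

```bash
cat > h.py <<'E'
import numpy as np,cv2
def load(f): return dict(np.load(f))
def cloud(c):
    K=c["intrinsics"];T=c["world_from_camera"];z=c["range_z"];k=float(c["k1"])
    v,u=np.mgrid[0:480,0:640]
    p=cv2.undistortPoints(np.stack([u,v],-1).reshape(-1,1,2).astype(float),K,np.array([k,0,0,0.])).reshape(480,640,2)
    P=np.dstack([p[...,0]*z,p[...,1]*z,z]); W=P@T[:3,:3].T+T[:3,3]; W[z==0]=np.nan
    return W
def proj(c,X):
    T=np.linalg.inv(c["world_from_camera"]);X=np.atleast_2d(np.array(X,float))
    return cv2.projectPoints(X,cv2.Rodrigues(T[:3,:3])[0],T[:3,3],c["intrinsics"],np.array([float(c["k1"]),0,0,0]))[0].reshape(-1,2)
def ray(c,uv,h):
    T=c["world_from_camera"];p=cv2.undistortPoints(np.array([[uv]],float),c["intrinsics"],np.array([float(c["k1"]),0,0,0]))[0,0]
    d=T[:3,:3]@[p[0],p[1],1];return T[:3,3]+d*(h-T[2,3])/d[2]
E
python3 - <<'E'
from h import *
t=load("top0.npz");s=load("side0.npz")
a=cv2.resize(t["color"][180:270,165:305],(0,0),fx=5.5,fy=5.5,interpolation=cv2.INTER_CUBIC)[:,:,::-1]
b=cv2.resize(t["color"][195:275,345:480],(0,0),fx=5.5,fy=5.5,interpolation=cv2.INTER_CUBIC)[:,:,::-1]
cv2.imwrite("pics/a.png",a);cv2.imwrite("pics/b.png",b)
W=cloud(t);S=cloud(s)
def rect(m,name,W):
    P=W[m];
    if len(P)<10: print(name,len(P));return
    R=cv2.minAreaRect(P[:,:2].astype(np.float32)*1000);print(name,len(P),"c",np.round(R[0],1),"size",np.round(R[1],1),"ang",round(R[2],1),"z",np.round(np.percentile(P[:,2],[2,50,98]),4))
v,u=np.mgrid[0:480,0:640]
box=lambda a,b,c,d:(u>a)&(u<b)&(v>c)&(v<d)
def zz(W,lo,hi):return (W[...,2]>lo)&(W[...,2]<hi)
r1=box(165,225,180,270)
rect(r1&zz(W,.125,.15),"plate top",W);rect(r1&zz(W,.003,.010),"rack base",W)
r2=box(250,305,180,275)
rect(r2&zz(W,.068,.085),"bracket top",W);rect(r2&zz(W,.003,.03),"br foot",W)
r3=box(345,480,195,275)
rect(r3&zz(W,.127,.14),"cheek top",W);rect(r3&zz(W,.09,.118),"lever",W)
rect(r3&zz(W,.004,.02),"base",W)
# side camera
pm=(np.abs(u-315)<22)&(v>292)&(v<330);P=S[pm];c0=np.nanmean(P,0)
n=np.linalg.svd(P[~np.isnan(P[:,0])]-c0)[2][2];print("plate face",c0,n)
m=(S[...,0]>.35)&(S[...,0]<.55)&(S[...,1]>.0)&(S[...,1]<.12)&zz(S,.07,.085);rect(m,"bracket top side",S)
for p in [(315,290),(308,262)]:print(S[p[1],p[0]])
E
```

```text
plate top 251 c [559.8 205.9] size [10. 89.] ang 79.7 z [0.1259 0.1356 0.1402]
rack base 1128 c [559.2 206.6] size [193.2 126.2] ang 0.7 z [0.0031 0.0051 0.0096]
bracket top 214 c [559.3   5.5] size [  6.4 109.4] ang 89.9 z [0.0714 0.0754 0.08  ]
br foot 1480 c [553.4  27.9] size [116.  203.6] ang 89.8 z [0.0031 0.0074 0.0183]
cheek top 307 c [ 566.  -304.1] size [61.4 28.6] ang 84.7 z [0.1278 0.1327 0.1376]
lever 1375 c [ 545.5 -261.6] size [ 72.7 139.8] ang 0.1 z [0.0905 0.1001 0.113 ]
base 1874 c [ 535.5 -267.6] size [292.3 170.9] ang 89.7 z [0.0042 0.0099 0.0151]
plate face [0.5601863  0.20967083 0.09463577] [ 0.16861906  0.98554108 -0.0166253 ]
bracket top side 182 c [471.3  26. ] size [131.9 161.9] ang 65.2 z [0.0702 0.0756 0.084 ]
[0.55861915 0.20859686 0.1355368 ]
[0.55941795 0.00769354 0.06887951]
```

View pics/a.png

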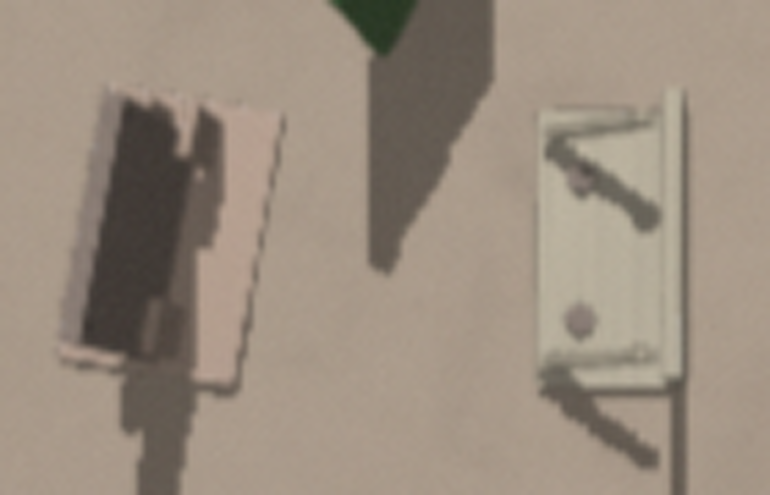

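View pics/b.png

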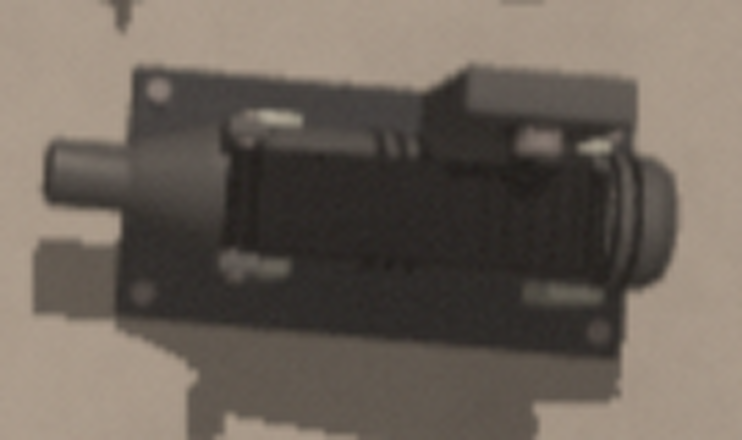

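The crops confirm the grey metal plate standing in the pinkish rack, and the bracket with its wall on the right, facing the nozzle. On the blower, the cheek is at the upper right (crop 468–637, 65–122) and the steel button at crop (540,140). I'll turn these into positions.

Run:
```python
from h import *
t=load("top0.npz")
A=lambda x,y:(x/5.5+165-.4,y/5.5+180-.4);B=lambda x,y:(x/5.5+345-.4,y/5.5+195-.4)
R=lambda p,h:np.round(ray(t,p,h)[:2]*1000,1)
print("bracket wall TL TR BL BR",[R(A(*p),.075) for p in[(667,88),(686,88),(664,382),(683,382)]])
print("cheek",[R(B(*p),.133) for p in[(468,65),(637,82),(637,122),(468,105)]])
print("nozzle",[R(B(*p),.055) for p in[(45,172),(45,142),(45,202)]])
print("base",[R(B(*p),.01) for p in[(135,68),(118,315),(618,355)]])
print("button",R(B(540,135),.127))
W=cloud(t);v,u=np.mgrid[0:480,0:640]
m=(u>222)&(u<256)&(v>135)&(v<192)&(W[...,2]>.03);P=W[m];print("green",P.min(0),P.max(0))
m=(u>355)&(u<385)&(v>130)&(v<166)&(W[...,2]>.03);P=W[m];print("cleaner",P.min(0),P.max(0))
# blower pose from cheek & lever heights along tube
yaw=np.radians(85.2);xb=np.array([np.cos(yaw),np.sin(yaw)]);yb=np.array([-xb[1],xb[0]])
m=(u>345)&(u<480)&(v>195)&(v<275)&(W[...,2]>.127);P=W[m];q=P[:,:2];print("cheek xb/yb ranges",np.percentile(q@xb,[1,50,99]),np.percentile(q@yb,[1,50,99]))
m=(u>345)&(u<480)&(v>195)&(v<275)&(W[...,2]>.004)&(W[...,2]<.02);
```

```text
bracket wall TL TR BL BR [array([612.5,   6.7]), array([ 6.124e+02, -4.000e-01]), array([502.5,   8. ]), array([502.5,   0.9])]
cheek [array([ 581.9, -275.9]), array([ 575.6, -335.8]), array([ 561.3, -335.5]), array([ 567.6, -275.6])]
nozzle [array([ 551.2, -132.1]), array([ 562.6, -132.3]), array([ 539.8, -132. ])]
base [array([ 596.3, -172.2]), array([ 498.4, -164.3]), array([ 481.7, -361.5])]
button [ 557.4 -302.5]
green [0.63634086 0.07882873 0.03041864] [0.71861008 0.1267587  0.13504531]
cleaner [ 0.68331187 -0.19250223  0.03014717] [ 0.73610665 -0.14150168  0.14278679]
cheek xb/yb ranges [-0.28616999 -0.25505883 -0.22572156] [-0.60360694 -0.59399315 -0.57870656]
```

Measurements agree with the sizes given:
- **Plate:** centre (0.560, 0.206), normal at about 80°.
- **Bracket:** front face at y≈0.001, x-centre 0.5575.
- **Blower:** yaw 85.2°; the lever point at x_b=-50, y_b=0 is at (0.5367, -0.3028).

Moving above the plate.

```bash
python3 -m crank '[[[0,0,-6.7],[0,0,0],-1],[[0,0,-6.7],[0,0,0],-1],[[0,0,0],[3,3,0],-1],[[0,0,0],[3.5,3.5,0],-1],[[0,0,0],[3.5,3.5,0],-1],[[0,0,0],[3.5,3.5,0],-1],[[0,0,0],[3.5,3.5,0],-1],[[0,0,0],[3.5,3.5,0],-1]]' 30
python3 -m crank '[[[0,0,0],[3.5,3.5,0],-1],[[0,0,0],[3.5,3.5,0],-1],[[0,0,0],[3.5,3.5,0],-1],[[0,0,0],[3,3,0],-1],[[0,0,0],[1.4,1.2,0],-1],[[0,0,0],[0,0,0],-1],[[0,0,0],[0,0,0],-1]]'
```

```text
time_s: 0.9
tcp_pos: [0.4343, 0.3808, 0.2244]
eef_rot: [180.0, 0.0, -9.9]
contact_force: [0.6, 0.3, -0.5]
gripper_width: 0.0877
gripper_force: 0.0
time_s: 1.6
tcp_pos: [0.5551, 0.2118, 0.2241]
eef_rot: [180.0, 0.0, -10.0]
contact_force: [0.1, 0.7, -0.5]
gripper_width: 0.0873
gripper_force: 0.0
```

```bash
python3 -m crank '[[[0,0,0],[0.6,0.5,1.5],-1],[[0,0,0],[0,0,3],-1],[[0,0,0],[0,0,3],-1],[[0,0,0],[0,0,1.6],-1],[[0,0,0],[0,0,0],-1]]'
python3 -m crank '[[[0,0,0],[0,0,0],1],[[0,0,0],[0,0,0],1],[[0,0,0],[0,0,0],1],[[0,0,0],[0,0,0],1],[[0,0,0],[0,0,0],1],[[0,0,0],[0,0,0],1],[[0,0,0],[0,0,0],1],[[0,0,0],[0,0,0],1]]' 30
```

```text
time_s: 2.1
tcp_pos: [0.5581, 0.2065, 0.1309]
eef_rot: [179.8, 0.2, -9.8]
contact_force: [-0.4, -0.5, 0.8]
gripper_width: 0.0873
gripper_force: 0.0
time_s: 2.9
tcp_pos: [0.5603, 0.2062, 0.1336]
eef_rot: [-180.0, 0.0, -9.9]
contact_force: [-0.0, -0.5, -0.2]
gripper_width: 0.0294
gripper_force: 0.0
```

```bash
python3 -m crank '[[[0,0,0],[0,0,0],1],[[0,0,0],[0,0,0],1],[[0,0,0],[0,0,0],1],[[0,0,0],[0,0,0],1],[[0,0,0],[0,0,0],1],[[0,0,0],[0,0,0],1]]' 30
python3 -m crank '[[[0,0,0],[0,0,-1],1],[[0,0,0],[0,0,-2],1],[[0,0,0],[0,0,-3],1],[[0,0,0],[0,0,-3],1],[[0,0,0],[0,0,-2],1],[[0,0,0],[0,0,0],1]]'
```

```text
time_s: 3.5
tcp_pos: [0.5609, 0.2065, 0.1343]
eef_rot: [-180.0, -0.1, -9.9]
contact_force: [-0.5, 0.5, 5.2]
gripper_width: 0.0006
gripper_force: 2.8
time_s: 4.1
tcp_pos: [0.5615, 0.2069, 0.2474]
eef_rot: [-179.8, -0.2, -9.9]
contact_force: [0.6, -0.3, -0.1]
gripper_width: 0.0002
gripper_force: 0.0
```

The fingers closed to zero and missed the plate. Looking.

Run:
```python
from plant import r
from h import *
o=[]
for n in("side","top"):
    c=r.capture(n);np.savez(f"{n}1.npz",**c);o.append(c["color"][:,:,::-1])
a=cv2.resize(o[0][180:400,200:420],(400,400));b=cv2.resize(o[1][130:330,120:320],(400,400))
cv2.imwrite("pics/c.png",np.hstack([a,b]))
W=cloud(load("side1.npz"));m=(abs(W[...,0]-.56)<.06)&(W[...,1]>.1)&(W[...,1]<.3)&(W[...,2]>.11)&(W[...,2]<.15);P=W[m];print(P.min(0),P.max(0))
```

```text
[0.51829909 0.19617389 0.11009852] [0.60790205 0.22131636 0.13994958]
```

View pics/c.png

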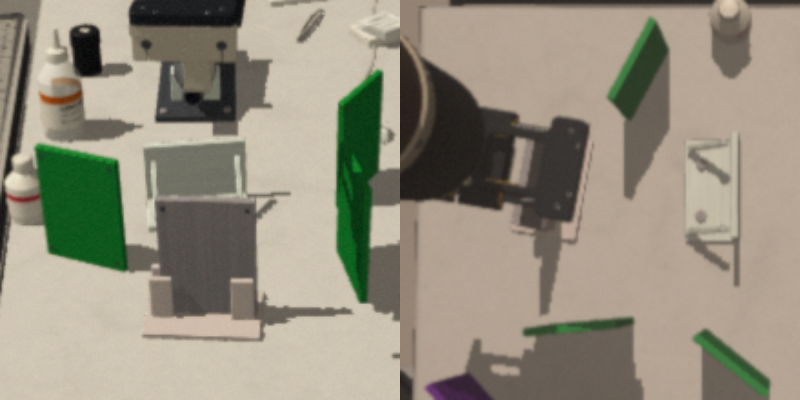

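The plate still stands in the rack and the closed fingers are above it. Checking where the fingertips really are relative to the TCP.

Run:
```python
from h import *
from plant import r
s=r.get_state();print(s["tcp_pos"],s["gripper_width"],s["joints"])
for f in("side1.npz","top1.npz"):
    c=load(f);W=cloud(c)
    for lo,hi in[(.15,.2),(.2,.215),(.215,.23),(.23,.245),(.245,.26),(.26,.28),(.28,.3),(.3,.33)]:
        m=(abs(W[...,0]-.56)<.08)&(abs(W[...,1]-.207)<.14)&(W[...,2]>lo)&(W[...,2]<hi);P=W[m]
        if len(P):print(f,lo,len(P),P.min(0)[:2].round(3),P.max(0)[:2].round(3))
c=load("side1.npz");print(proj(c,[[.5615,.2069,.222],[.5615,.2069,.2474]]))
o=cv2.resize(c["color"][170:330,240:400,::-1],(560,560),interpolation=cv2.INTER_CUBIC);cv2.imwrite("pics/d.png",o)
```

```text
[0.56002344 0.20629021 0.24388201] 0.0007805429167671156 [ 3.89492753e+01  1.25469614e+01 -7.90830957e+00 -2.95687814e-02
 -6.95164225e+01  4.11440707e+01]
side1.npz 0.245 68 [0.551 0.202] [0.577 0.228]
side1.npz 0.26 183 [0.55 0.2 ] [0.576 0.229]
side1.npz 0.28 15 [0.558 0.222] [0.575 0.231]
side1.npz 0.3 574 [0.509 0.127] [0.616 0.302]
top1.npz 0.3 137 [0.506 0.13 ] [0.591 0.229]
[[311.12376581 242.96809992]
 [310.49963269 228.49956227]]
```

View pics/d.png

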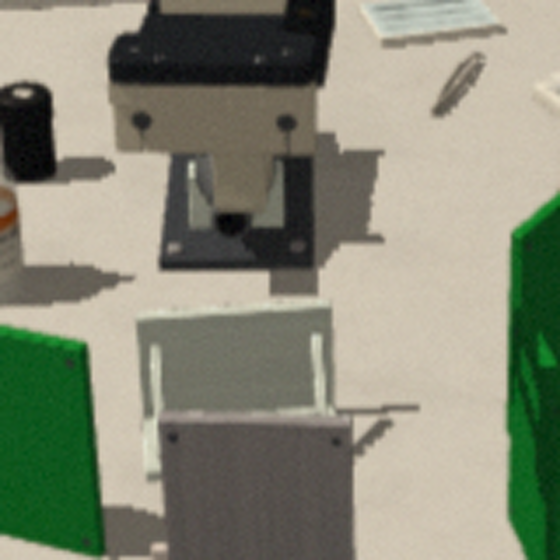

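Run:
```python
from h import *
c=load("side1.npz");W=cloud(c);W0=cloud(load("side0.npz"))
for v in range(208,256,3):
    print(v,[W[v,u].round(3).tolist() for u in(304,310,316)],c["color"][v,310])
d=np.abs(c["color"].astype(int)-load("side0.npz")["color"]).sum(2)[200:260,290:330:2]
for v in range(0,60,3):print(v+200,"".join("#" if x>60 else "." for x in d[v]))
```

```text
208 [[0.573, 0.295, 0.326], [0.565, 0.297, 0.326], [0.558, 0.301, 0.327]] [113 105  87]
211 [[0.574, 0.295, 0.321], [0.566, 0.296, 0.321], [0.557, 0.296, 0.321]] [110 104  87]
214 [[0.571, 0.225, 0.282], [0.566, 0.298, 0.317], [0.558, 0.299, 0.318]] [107  98  82]
217 [[0.571, 0.224, 0.276], [0.562, 0.223, 0.275], [0.553, 0.212, 0.269]] [108 103  85]
220 [[0.571, 0.222, 0.27], [0.563, 0.225, 0.271], [0.553, 0.215, 0.266]] [110 104  84]
223 [[0.572, 0.222, 0.266], [0.563, 0.225, 0.266], [0.553, 0.217, 0.261]] [111 105  86]
226 [[0.572, 0.222, 0.26], [0.563, 0.222, 0.26], [0.554, 0.218, 0.257]] [118 110  91]
229 [[0.572, 0.223, 0.256], [0.563, 0.224, 0.255], [nan, nan, nan]] [106 100  82]
232 [[0.559, -0.134, 0.06], [0.546, -0.13, 0.061], [0.529, -0.208, 0.019]] [41 43 37]
235 [[0.559, -0.135, 0.052], [0.547, -0.132, 0.053], [0.529, -0.204, 0.013]] [45 44 41]
238 [[0.56, -0.134, 0.045], [0.544, -0.194, 0.011], [0.53, -0.19, 0.012]] [33 32 32]
241 [[0.558, -0.183, 0.011], [0.545, -0.181, 0.011], [0.531, -0.179, 0.011]] [45 43 48]
244 [[0.559, -0.172, 0.009], [0.546, -0.166, 0.012], [0.532, -0.164, 0.012]] [44 45 45]
247 [[0.559, -0.17, 0.003], [0.546, -0.169, 0.002], [0.533, -0.167, 0.002]] [142 135 121]
250 [[0.56, -0.159, 0.001], [0.547, -0.155, 0.002], [0.534, -0.151, 0.003]] [210 199 181]
253 [[0.561, -0.142, 0.003], [0.548, -0.142, 0.002], [0.535, -0.141, 0.002]] [207 195 178]
200 ###############.####
203 ####################
206 .#..###########.#.##
209 ####################
212 ######..############
215 .........#####......
218 .........#####......
221 .........#####......
224 ........######......
227 .......######.......
230 ......#####.........
233 ....................
236 ....................
239 ....................
242 ....................
245 ....................
248 ....................
251 ....................
254 ....................
257 ....................
```

The depth readings show the fingertips about 33 mm higher than the reported TCP implies (observed tip z≈0.252, expected about 0.219). The sideways position is right. I'll open, go 30 mm deeper than before, and check with the side camera before closing.

```bash
python3 -m crank '[[[0,0,0],[0,0,0],-1],[[0,0,0],[0,0,0],-1],[[0,0,0],[0,0,0],-1],[[0,0,0],[0,0,0],-1],[[0,0,0],[0,0,0],-1],[[0,0,0],[0,0,0],-1],[[0,0,0],[0,0,0],-1],[[0,0,0],[0,0,0],-1]]'
python3 -m crank '[[[0,0,0],[0,0,0],-1],[[0,0,0],[0,0,0],-1],[[0,0,0],[0,0,3],-1],[[0,0,0],[0,0,3],-1],[[0,0,0],[0,0,3],-1],[[0,0,0],[0,0,3],-1],[[0,0,0],[0,0,1.5],-1],[[0,0,0],[0,0,0],-1]]'
python3 - <<'E'
from plant import r
from h import *
c=r.capture("side");print(r.get_state()["tcp_pos"]);W=cloud(c);np.savez("side2.npz",**c)
for v in range(235,300,3):
    print(v,[W[v,u].round(3).tolist() for u in(304,310,316)],c["color"][v,310])
E
```

```text
time_s: 5.0
tcp_pos: [0.5603, 0.2063, 0.2436]
eef_rot: [180.0, 0.0, -9.9]
contact_force: [-0.7, -0.1, 0.3]
gripper_width: 0.0592
gripper_force: 0.0
time_s: 5.8
tcp_pos: [0.5589, 0.2054, 0.106]
eef_rot: [179.8, 0.2, -9.9]
contact_force: [-0.1, 0.1, -0.0]
gripper_width: 0.0875
gripper_force: 0.0
[0.55991335 0.20591385 0.10783191]
235 [[0.574, 0.253, 0.262], [0.565, 0.257, 0.263], [0.556, 0.257, 0.263]] [138 127 106]
238 [[0.574, 0.253, 0.257], [0.565, 0.258, 0.259], [0.557, 0.257, 0.258]] [138 128 107]
241 [[0.574, 0.252, 0.251], [0.565, 0.256, 0.253], [0.557, 0.258, 0.253]] [137 126 105]
244 [[0.574, 0.253, 0.247], [0.566, 0.256, 0.248], [0.557, 0.256, 0.247]] [137 126 108]
247 [[0.575, 0.257, 0.244], [0.566, 0.256, 0.243], [0.557, 0.256, 0.242]] [135 127 105]
250 [[0.575, 0.255, 0.238], [0.566, 0.255, 0.237], [0.557, 0.257, 0.238]] [140 129 109]
253 [[0.575, 0.256, 0.234], [0.566, 0.255, 0.232], [0.557, 0.258, 0.233]] [138 129 106]
256 [[0.575, 0.257, 0.229], [0.566, 0.255, 0.227], [0.558, 0.256, 0.227]] [137 127 107]
259 [[0.575, 0.253, 0.221], [0.567, 0.255, 0.222], [0.558, 0.258, 
[... 421 characters left out ...]
.294, 0.219]] [33 34 37]
277 [[0.578, 0.297, 0.217], [0.57, 0.3, 0.218], [0.561, 0.298, 0.217]] [38 40 42]
280 [[0.579, 0.301, 0.215], [0.57, 0.302, 0.215], [0.562, 0.305, 0.216]] [20 22 22]
283 [[0.579, 0.302, 0.211], [0.57, 0.304, 0.211], [0.562, 0.302, 0.209]] [34 31 31]
286 [[0.579, 0.297, 0.202], [0.57, 0.302, 0.205], [0.562, 0.302, 0.204]] [124 114  96]
289 [[0.579, 0.295, 0.196], [0.571, 0.3, 0.198], [0.562, 0.303, 0.2]] [121 112  94]
292 [[0.579, 0.293, 0.19], [0.57, 0.293, 0.189], [0.562, 0.293, 0.188]] [123 115  97]
295 [[0.579, 0.292, 0.184], [0.571, 0.292, 0.183], [0.562, 0.296, 0.185]] [124 113  96]
298 [[0.58, 0.292, 0.178], [0.571, 0.297, 0.181], [nan, nan, nan]] [125 115  95]
```

Run:
```python
from h import *
c=load("side2.npz");W=cloud(c)
for lo in np.arange(.08,.20,.008):
    m=(abs(W[...,0]-.563)<.02)&(W[...,1]>.232)&(W[...,1]<.29)&(W[...,2]>lo)&(W[...,2]<=lo+.008);P=W[m]
    if len(P):print(lo.round(3),len(P),P.min(0).round(3),P.max(0).round(3))
```

```text
0.104 3 [0.571 0.261 0.112] [0.579 0.262 0.112]
0.112 55 [0.558 0.256 0.112] [0.581 0.268 0.12 ]
0.12 65 [0.558 0.254 0.12 ] [0.582 0.268 0.128]
0.128 57 [0.558 0.257 0.128] [0.582 0.268 0.135]
0.136 52 [0.56  0.263 0.136] [0.581 0.27  0.144]
0.144 58 [0.559 0.262 0.144] [0.581 0.271 0.152]
0.152 44 [0.559 0.265 0.152] [0.582 0.273 0.159]
0.16 1 [0.581 0.271 0.161] [0.581 0.271 0.161]
0.168 1 [0.578 0.29  0.173] [0.578 0.29  0.173]
```

The tips are now at z≈0.112, 24 mm below the plate's top edge. Going 4 mm lower and closing.

```bash
python3 -m crank '[[[0,0,0],[0,0,0.4],1],[[0,0,0],[0,0,0],1],[[0,0,0],[0,0,0],1],[[0,0,0],[0,0,0],1],[[0,0,0],[0,0,0],1],[[0,0,0],[0,0,0],1],[[0,0,0],[0,0,0],1],[[0,0,0],[0,0,0],1]]' 30
python3 -m crank '[[[0,0,0],[0,0,0],1],[[0,0,0],[0,0,0],1],[[0,0,0],[0,0,0],1],[[0,0,0],[0,0,0],1],[[0,0,0],[0,0,0],1]]'
```

```text
time_s: 6.65
tcp_pos: [0.5603, 0.2063, 0.1046]
eef_rot: [180.0, 0.0, -9.9]
contact_force: [-1.1, 0.3, 0.1]
gripper_width: 0.0293
gripper_force: 0.0
time_s: 7.15
tcp_pos: [0.5603, 0.2063, 0.1045]
eef_rot: [180.0, 0.0, -9.9]
contact_force: [-0.0, -0.3, -0.9]
gripper_width: 0.0075
gripper_force: 30.0
```

Grasped (7.5 mm, 30 N). Lifting, then turning to the bracket's yaw.

```bash
python3 -m crank '[[[0,0,0],[0,0,-0.5],1],[[0,0,0],[0,0,-1],1],[[0,0,0],[0,0,-2],1],[[0,0,0],[0,0,-3],1],[[0,0,0],[0,0,-3],1],[[0,0,0],[0,0,-2],1],[[0,0,0],[0,0,-1],1],[[0,0,0],[0,0,0],1]]' 40
python3 -m crank '[[[0,0,-3],[0,0,0],1],[[0,0,-4],[0,0,0],1],[[0,0,-2.5],[0,0,0],1],[[0,0,0],[-0.3,1,0],1],[[0,0,0],[0,2,0],1],[[0,0,0],[0,3,0],1],[[0,0,0],[0,3,0],1],[[0,0,0],[0,3,0],1]]'
```

```text
time_s: 7.95
tcp_pos: [0.5608, 0.2066, 0.2312]
eef_rot: [-179.9, -0.1, -9.9]
contact_force: [0.8, 0.2, -4.4]
gripper_width: 0.0079
gripper_force: 40.0
time_s: 8.75
tcp_pos: [0.5556, 0.084, 0.229]
eef_rot: [180.0, 0.1, -0.5]
contact_force: [0.6, 0.5, -3.6]
gripper_width: 0.0078
gripper_force: 40.0
```

```bash
python3 -m crank '[[[0,0,0],[0,3,0],1],[[0,0,0],[0,3,0],1],[[0,0,0],[0,2,0],1],[[0,0,0],[0,1,0],1],[[-7.5,0,0],[0,0,0],1],[[-7.5,0,0],[0,0,0],1],[[-7.5,0,0],[0,0,0],1],[[0,0,0],[0,0,0],1]]'
python3 -m crank '[[[0,0,0],[0,0,0],1],[[0,0,0],[0,0,0],1]]'
python3 - <<'E'
from plant import r
from h import *
v,u=np.mgrid[0:480,0:640]
s=r.get_state();print(s["tcp_pos"],s["eef_rot"])
for n in("side","top"):
    c=r.capture(n);np.savez(f"{n}3.npz",**c);W=cloud(c)
    g=c["color"].astype(int);grey=(g.max(2)-g.min(2)<25)
    m=(abs(W[...,0]-.557)<.042)&(W[...,1]>-.1)&(W[...,1]<.05)&(W[...,2]>.10)&(W[...,2]<.22)
    for lo in np.arange(.1,.22,.01):
        k=m&(W[...,2]>lo)&(W[...,2]<lo+.01);P=W[k]
        if len(P)>5:print(n,lo.round(2),len(P),"x",P[:,0].min().round(3),P[:,0].max().round(3),"y",np.percentile(P[:,1],[5,50,95]).round(4),"v",v[k].max())
c=load("side3.npz");cv2.imwrite("pics/e.png",cv2.resize(c["color"][140:360,200:420,::-1],(560,560)))
E
```

```text
time_s: 9.55
tcp_pos: [0.555, -0.0028, 0.2277]
eef_rot: [157.2, 0.2, -0.2]
contact_force: [-0.4, -1.3, -4.9]
gripper_width: 0.0072
gripper_force: 40.0
time_s: 9.75
tcp_pos: [0.5558, -0.0038, 0.2296]
eef_rot: [157.6, -0.0, -0.4]
contact_force: [0.2, -0.3, -3.7]
gripper_width: 0.0078
gripper_force: 40.0
[ 0.55576323 -0.00381672  0.22963141] [ 1.57619483e+02 -1.50420592e-02 -4.49270889e-01]
side 0.13 17 x 0.516 0.591 y [-0.0395 -0.0387 -0.0363] v 220
side 0.14 155 x 0.516 0.599 y [-0.0376 -0.0346 -0.0317] v 220
side 0.15 153 x 0.516 0.598 y [-0.034  -0.0306 -0.0268] v 217
side 0.16 160 x 0.516 0.598 y [-0.0297 -0.0261 -0.0228] v 213
side 0.17 161 x 0.515 0.597 y [-0.0257 -0.0219 -0.0187] v 209
side 0.18 168 x 0.515 0.599 y [-0.0206 -0.0178 -0.0149] v 206
side 0.19 177 x 0.515 0.598 y [-0.0175 -0.0139 -0.0106] v 202
side 0.2 157 x 0.515 0.598 y [-0.0135 -0.0097 -0.0065] v 198
side 0.21 10 x 0.518 0.599 y [-0.0075 -0.0057 -0.0037] v 194
top 0.14 12 x 0.517 0.53 y [-0.042  -0.042  -0.0401] v 240
top 0.15 17 x 0.516 0.529 y [-0.0401 -0.0381 -0.0362] v 240
top 0.16 16 x 0.515 0.529 y [-0.0363 -0.0344 -0.0325] v 240
top 0.17 17 x 0.517 0.528 y [-0.0325 -0.0306 -0.0284] v 239
top 0.18 15 x 0.516 0.529 y [-0.0276 -0.0252 -0.0234] v 239
top 0.19 35 x 0.515 0.592 y [-0.0234 -0.0216 -0.0198] v 239
top 0.2 54 x 0.515 0.593 y [-0.0201 -0.0182 -0.0158] v 239
top 0.21 49 x 0.516 0.592 y [-0.0166 -0.0133 -0.0114] v 238
```

View pics/e.png

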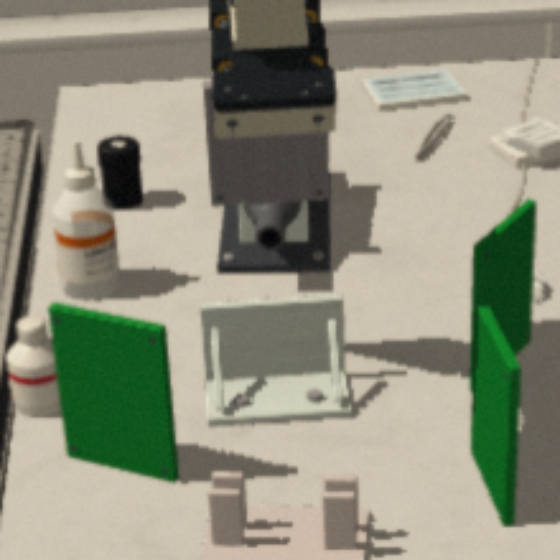

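The picture shows the plate held square at about 22.4° of tilt in front of the bracket. Its bottom back edge is at y≈-0.039, z≈0.138, as the model predicts. Checking the x centring against the bracket before lowering.

Run:
```python
from h import *
c=load("side3.npz");W=cloud(c)
f=lambda y0,y1,z0,z1:(abs(W[...,0]-.557)<.09)&(W[...,1]>y0)&(W[...,1]<y1)&(W[...,2]>z0)&(W[...,2]<z1)
def st(k):
    P=W[k];e=[]
    v=np.where(k.any(1))[0]
    for i in v:
        x=W[i][k[i]][:,0]; e.append((x.min(),x.max(),np.nanmean(W[i][k[i]][:,1])))
    e=np.array(e);print(np.median(e,0).round(4),(e[:,1]+e[:,0]).mean()/2, len(e))
    X=np.linalg.lstsq(np.c_[P[:,0],P[:,2],np.ones(len(P))],P[:,1],rcond=None)[0];print("dy/dx,dy/dz",X.round(3))
st(f(-.05,.02,.15,.20));st(f(-.005,.02,.035,.072))
```

```text
[ 0.5149  0.6022 -0.0213] 0.5587697547456795 23
dy/dx,dy/dz [-0.008  0.415 -0.09 ]
[0.5089 0.616  0.0086] 0.5620696896606834 21
dy/dx,dy/dz [-0.005  0.003  0.011]
```

```bash
python3 -m crank '[[[0,0,0],[0,-0.5,1],1],[[0,0,0],[0,-1,2],1],[[0,0,0],[0,-1.1,2.5],1],[[0,0,0],[0,-1.1,2.5],1],[[0,0,0],[0,-0.9,2],1],[[0,0,0],[0,-0.5,1],1],[[0,0,0],[0,0,0],1],[[0,0,0],[0,0,0],1]]'
```

```text
time_s: 10.65
tcp_pos: [0.5563, 0.0013, 0.109]
eef_rot: [157.5, -0.0, -0.4]
contact_force: [0.5, -0.1, -2.4]
gripper_width: 0.0079
gripper_force: 40.0
```

```bash
python3 -m crank '[[[0,0,0],[0.3,-0.3,0.5],1],[[0,0,0],[0,-0.3,0.5],1],[[0,0,0],[0,-0.1,0.2],1],[[0,0,0],[0,0,0],1],[[0,0,0],[0,0,0],1]]'
python3 -m crank '[[[0,0,0],[0,-0.06,0.14],1],[[0,0,0],[0,0,0],1],[[0,0,0],[0,0,0],1]]'
```

```text
time_s: 11.15
tcp_pos: [0.5589, 0.0032, 0.0947]
eef_rot: [157.5, 0.0, -0.4]
contact_force: [0.6, 0.7, -3.1]
gripper_width: 0.0079
gripper_force: 40.0
time_s: 11.45
tcp_pos: [0.5588, 0.0032, 0.0932]
eef_rot: [157.5, -0.0, -0.4]
contact_force: [0.4, -0.2, -3.3]
gripper_width: 0.0077
gripper_force: 40.0
```

```bash
python3 -m crank '[[[0,0,0],[0,-0.04,0.1],1],[[0,0,0],[0,0,0],1],[[0,0,0],[0,0,0],1]]'
python3 -m crank '[[[0,0,0],[0,-0.04,0.1],1],[[0,0,0],[0,0,0],1],[[0,0,0],[0,0,0],1]]'
```

```text
time_s: 11.75
tcp_pos: [0.559, 0.0031, 0.0924]
eef_rot: [157.5, -0.0, -0.4]
contact_force: [0.0, -1.0, 0.8]
gripper_width: 0.0077
gripper_force: 40.0
time_s: 12.05
tcp_pos: [0.5592, 0.0032, 0.0923]
eef_rot: [157.5, -0.1, -0.4]
contact_force: [-3.5, 1.9, 9.4]
gripper_width: 0.0077
gripper_force: 40.0
```

Foot is on the desk. Relieving the press slightly, then opening a little.

```bash
python3 -m crank '[[[0,0,0],[0,0.03,-0.07],1],[[0,0,0],[0,0,0],1],[[0,0,0],[0,0,0],0.5],[[0,0,0],[0,0,0],0.5],[[0,0,0],[0,0,0],0.5],[[0,0,0],[0,0,0],0.5],[[0,0,0],[0,0,0],0.5],[[0,0,0],[0,0,0],0.5]]'
python3 - <<'E'
from plant import r
from h import *
for n in("side","top"):
    c=r.capture(n);np.savez(f"{n}4.npz",**c);W=cloud(c)
    m=(abs(W[...,0]-.559)<.06)&(W[...,1]>-.07)&(W[...,1]<.05)&(W[...,2]>.0)&(W[...,2]<.14)
    for lo in np.arange(.0,.14,.01):
        k=m&(W[...,2]>lo)&(W[...,2]<lo+.01);P=W[k]
        if len(P)>5:print(n,lo.round(2),len(P),"x",P[:,0].min().round(3),P[:,0].max().round(3),"y",np.percentile(P[:,1],[5,50,95]).round(4))
E
```

```text
time_s: 12.85
tcp_pos: [0.5588, 0.0032, 0.0917]
eef_rot: [157.5, 0.0, -0.4]
contact_force: [-0.4, 0.6, 0.1]
gripper_width: 0.0219
gripper_force: 0.0
side 0.0 528 x 0.499 0.619 y [-0.0184  0.0252  0.0477]
side 0.01 373 x 0.507 0.617 y [0.0054 0.0112 0.0476]
side 0.02 232 x 0.507 0.617 y [0.0049 0.0086 0.044 ]
side 0.03 246 x 0.509 0.616 y [0.0053 0.0086 0.0425]
side 0.04 246 x 0.509 0.617 y [0.0054 0.0094 0.0353]
side 0.05 254 x 0.509 0.617 y [0.0058 0.0091 0.0271]
side 0.06 75 x 0.508 0.617 y [0.0063 0.0101 0.0206]
side 0.07 51 x 0.508 0.616 y [0.0002 0.0072 0.0121]
side 0.08 10 x 0.601 0.607 y [-0.0004  0.0034  0.0074]
side 0.09 15 x 0.601 0.607 y [0.0061 0.0078 0.0106]
side 0.1 13 x 0.6 0.606 y [0.0105 0.0121 0.0143]
side 0.11 15 x 0.6 0.606 y [0.0137 0.0165 0.0211]
side 0.12 13 x 0.6 0.605 y [0.0115 0.0175 0.0201]
top 0.0 534 x 0.499 0.618 y [-0.0692 -0.0451  0.042 ]
top 0.01 68 x 0.505 0.612 y [-0.0335  0.036   0.0478]
top 0.02 26 x 0.511 0.53 y [-0.03   -0.0279  0.0488]
top 0.03 25 x 0.505 0.53 y [-0.0258 -0.0237  0.0419]
top 0.04 37 x 0.504 0.529 y [-0.0216  0.0014  0.0373]
top 0.05 33 x 0.512 0.534 y [-0.0176 -0.0094  0.0292]
top 0.06 42 x 0.511 0.592 y [-0.0136 -0.0116  0.0193]
top 0.07 52 x 0.505 0.614 y [-0.0098 -0.0058  0.0086]
top 0.08 12 x 0.514 0.525 y [-0.0049 -0.0038 -0.002 ]
top 0.09 14 x 0.514 0.524 y [-0.0009  0.0008  0.0052]
top 0.1 15 x 0.513 0.523 y [0.0029 0.0054 0.0073]
top 0.11 15 x 0.514 0.568 y [-0.0129  0.0089  0.0132]
top 0.12 16 x 0.514 0.561 y [-0.0129  0.0145  0.0185]
```

```bash
python3 -m crank '[[[0,0,0],[0,0,-0.5],0.5],[[0,0,0],[0,0,-1],0.5],[[0,0,0],[0,0,-2],0.5],[[0,0,0],[0,0,-3],0.5],[[0,0,0],[0,0,-4],0.5],[[0,0,0],[0,0,-3],0.5],[[7.5,0,0],[0,0,0],1],[[7.5,0,0],[0,0,0],1]]'
python3 -m crank '[[[7.5,0,0],[0,0,0],1],[[0,0,4.4],[0,0,0],1],[[0,0,0],[0,0,0],1],[[0,0,0],[0,0,0],1],[[0,0,0],[0,0,0],1]]'
python3 - <<'E'
from plant import r
from h import *
c=r.capture("side");np.savez("side5.npz",**c);W=cloud(c)
m=(abs(W[...,0]-.559)<.06)&(W[...,1]>-.07)&(W[...,1]<.05)&(W[...,2]>.078)&(W[...,2]<.116);P=W[m]
print(len(P),P[:,0].min(),P[:,0].max(),np.linalg.lstsq(np.c_[P[:,0]-.56,P[:,2]-.075,np.ones(len(P))],P[:,1],rcond=None)[0].round(4))
c=r.capture("top");a=c["color"][190:280,240:480,::-1];cv2.imwrite("pics/f.png",cv2.resize(a,(800,300)))
E
```

```text
time_s: 13.75
tcp_pos: [0.5598, 0.0574, 0.2182]
eef_rot: [172.8, -0.2, -0.2]
contact_force: [-0.1, -1.1, -0.2]
gripper_width: 0.0111
gripper_force: 0.0
time_s: 14.25
tcp_pos: [0.559, 0.0554, 0.2164]
eef_rot: [180.0, 0.0, -4.7]
contact_force: [0.1, 1.0, 0.3]
gripper_width: 0.0005
gripper_force: 0.0
623 0.5173764646173444 0.6077320010429593 [-0.0045  0.3967  0.0005]
```

View pics/f.png

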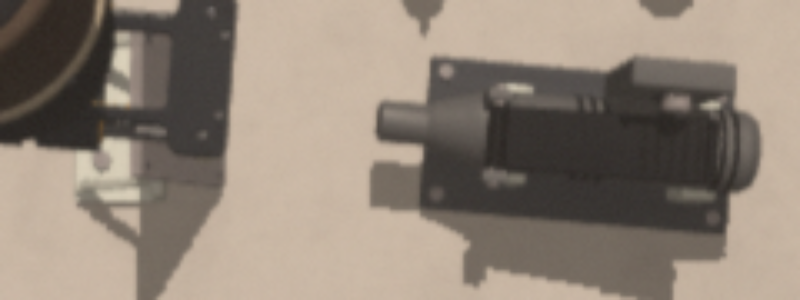

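The plate leans stably at about 21.6°, centred (x 0.5625 against the bracket's 0.562) and square. Moving the closed fingers over the lever.

```bash
python3 -m crank '[[[0,0,0],[0,2,0],1],[[0,0,0],[0,4.5,0],1],[[0,0,0],[0,4.9,0],1],[[0,0,0],[0,4.9,0],1],[[0,0,0],[0,4.9,0],1],[[0,0,0],[0,4.9,0],1],[[0,0,0],[0,4.9,0],1],[[0,0,0],[0,3,0],1]]' 40
python3 -m crank '[[[0,0,0],[0,1.8,2],1],[[0,0,0],[0,0,3],1],[[0,0,0],[0,0,2],1],[[0,0,0],[0,0,0],1],[[0,0,0],[0,0,0],1],[[0,0,0],[0,0,0],1]]'
```

```text
time_s: 15.15
tcp_pos: [0.5302, -0.2864, 0.216]
eef_rot: [180.0, 0.1, -4.8]
contact_force: [0.2, -0.4, 0.5]
gripper_width: 0.0004
gripper_force: 0.0
time_s: 15.75
tcp_pos: [0.5303, -0.3019, 0.1479]
eef_rot: [180.0, -0.1, -4.7]
contact_force: [-0.2, -0.3, 0.0]
gripper_width: 0.0005
gripper_force: 0.0
```

Run:
```python
from plant import r
from h import *
c=r.capture("side");np.savez("side6.npz",**c);W=cloud(c);print(r.get_state()["tcp_pos"])
for lo in np.arange(.09,.22,.008):
    m=(abs(W[...,0]-.535)<.07)&(abs(W[...,1]+.29)<.06)&(W[...,2]>lo)&(W[...,2]<lo+.008);P=W[m]
    if len(P)>2:print(lo.round(3),len(P),"x",P[:,0].min().round(3),P[:,0].max().round(3),"y",np.percentile(P[:,1],[5,50,95]).round(3))
cv2.imwrite("pics/g.png",cv2.resize(c["color"][130:260,240:370,::-1],(560,560),interpolation=cv2.INTER_CUBIC))
```

```text
[ 0.53028167 -0.30185431  0.14796568]
0.09 111 x 0.52 0.587 y [-0.279 -0.245 -0.231]
0.098 215 x 0.516 0.586 y [-0.3   -0.273 -0.246]
0.106 183 x 0.514 0.586 y [-0.328 -0.308 -0.276]
0.114 42 x 0.534 0.585 y [-0.325 -0.278 -0.271]
0.122 48 x 0.555 0.585 y [-0.306 -0.283 -0.271]
0.13 90 x 0.56 0.587 y [-0.329 -0.297 -0.274]
0.154 32 x 0.521 0.544 y [-0.305 -0.286 -0.282]
0.162 33 x 0.521 0.543 y [-0.298 -0.286 -0.281]
0.17 27 x 0.524 0.545 y [-0.289 -0.285 -0.28 ]
0.178 29 x 0.524 0.545 y [-0.287 -0.283 -0.279]
0.186 26 x 0.524 0.545 y [-0.285 -0.281 -0.277]
```

View pics/g.png

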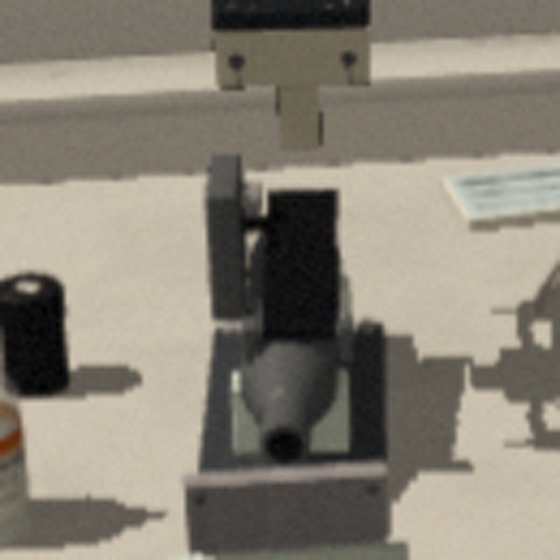

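The tip hangs centred over the lever at crop (300,147), with the button to the left at (255,192). Tip z≈0.155, about 45 mm above the lever. Descending with force checks.

```bash
python3 -m crank '[[[0,0,0],[0,0,1],1],[[0,0,0],[0,0,2],1],[[0,0,0],[0,0,1],1],[[0,0,0],[0,0,0],1],[[0,0,0],[0,0,0],1]]'
python3 -m crank '[[[0,0,0],[0,0,0.5],1],[[0,0,0],[0,0,0.3],1],[[0,0,0],[0,0,0],1],[[0,0,0],[0,0,0],1],[[0,0,0],[0,0,0],1]]'
python3 -m crank '[[[0,0,0],[0,0,0.3],1],[[0,0,0],[0,0,0.2],1],[[0,0,0],[0,0,0],1],[[0,0,0],[0,0,0],1],[[0,0,0],[0,0,0],1]]'
```

```text
time_s: 16.3
tcp_pos: [0.5294, -0.302, 0.1067]
eef_rot: [180.0, 0.0, -4.8]
contact_force: [-0.8, 0.1, -0.5]
gripper_width: 0.0004
gripper_force: 0.0
time_s: 16.8
tcp_pos: [0.53, -0.3027, 0.0996]
eef_rot: [179.9, -0.1, -4.8]
contact_force: [0.5, -2.6, 4.7]
gripper_width: 0.0003
gripper_force: 2.6
time_s: 17.3
tcp_pos: [0.53, -0.303, 0.0948]
eef_rot: [179.9, -0.1, -4.8]
contact_force: [-1.3, -4.0, 7.1]
gripper_width: 0.0007
gripper_force: 3.2
```

```bash
python3 -m crank '[[[0,0,0],[0,0,0.4],1],[[0,0,0],[0,0,0.3],1],[[0,0,0],[0,0,0],1],[[0,0,0],[0,0,0],1]]'
python3 -m crank '[[[0,0,0],[0,0,0.2],1],[[0,0,0],[0,0,0],1],[[0,0,0],[0,0,0],1]]'
python3 -m crank '[[[0,0,0],[0,0,0.15],1],[[0,0,0],[0,0,0],1],[[0,0,0],[0,0,0],1]]'
```

```text
time_s: 17.7
tcp_pos: [0.5301, -0.3033, 0.0881]
eef_rot: [179.9, -0.1, -4.8]
contact_force: [-1.0, -5.9, 8.5]
gripper_width: 0.0006
gripper_force: 4.4
time_s: 18.0
tcp_pos: [0.5302, -0.3033, 0.087]
eef_rot: [179.9, -0.2, -4.8]
contact_force: [-3.4, -3.0, 15.3]
gripper_width: 0.0001
gripper_force: 7.6
time_s: 18.3
tcp_pos: [0.5303, -0.3034, 0.0868]
eef_rot: [179.8, -0.2, -4.7]
contact_force: [-6.2, -0.9, 24.0]
gripper_width: 0.0001
gripper_force: 12.0
```

Hard stop reached at z=0.087, so the lever is fully down. Easing the press slightly and sliding towards the button.

```bash
python3 -m crank '[[[0,0,0],[0,0,-0.1],1],[[0,0,0],[0.4,0,0],1],[[0,0,0],[0.4,0,0],1],[[0,0,0],[0,0,0],1],[[0,0,0],[0,0,0],1]]'
python3 -m crank '[[[0,0,0],[0.3,0,0],1],[[0,0,0],[0.2,0,0],1],[[0,0,0],[0,0,0],1],[[0,0,0],[0,0,0],1]]'
python3 -m crank '[[[0,0,0],[0.2,0,0],1],[[0,0,0],[0,0,0],1],[[0,0,0],[0,0,0],1]]'
```

```text
time_s: 18.8
tcp_pos: [0.5318, -0.3035, 0.0865]
eef_rot: [179.9, 0.5, -4.8]
contact_force: [-21.9, 0.9, 33.0]
gripper_width: 0.0004
gripper_force: 15.8
time_s: 19.2
tcp_pos: [0.5357, -0.3038, 0.0865]
eef_rot: [179.9, 0.6, -4.8]
contact_force: [-23.9, 1.0, 33.7]
gripper_width: 0.0003
gripper_force: 16.7
time_s: 19.5
tcp_pos: [0.5375, -0.304, 0.0865]
eef_rot: [179.9, 0.6, -4.8]
contact_force: [-24.2, 1.3, 33.9]
gripper_width: 0.0004
gripper_force: 16.8
```

```bash
python3 -m crank '[[[0,0,0],[0,0,-0.15],1],[[0,0,0],[0,0,0],1],[[0,0,0],[0,0,0],1]]'
python3 -m crank '[[[0,0,0],[0,0,-0.1],1],[[0,0,0],[0,0,0],1],[[0,0,0],[0,0,0],1]]'
```

```text
time_s: 19.8
tcp_pos: [0.5415, -0.3038, 0.087]
eef_rot: [180.0, 0.2, -4.8]
contact_force: [-11.4, -0.5, 17.4]
gripper_width: 0.0007
gripper_force: 8.6
time_s: 20.1
tcp_pos: [0.5419, -0.3037, 0.0872]
eef_rot: [180.0, 0.2, -4.8]
contact_force: [-8.8, -2.0, 11.1]
gripper_width: 0.0009
gripper_force: 5.7
```

```bash
python3 -m crank '[[[0,0,0],[0.3,0,0],1],[[0,0,0],[0,0,0],1],[[0,0,0],[0,0,0],1]]'
python3 -m crank '[[[0,0,0],[0.3,0,0],1],[[0,0,0],[0,0,0],1],[[0,0,0],[0,0,0],1]]'
```

```text
time_s: 20.4
tcp_pos: [0.5444, -0.3038, 0.0871]
eef_rot: [180.0, 0.3, -4.8]
contact_force: [-10.0, -1.0, 13.0]
gripper_width: 0.0003
gripper_force: 6.8
time_s: 20.7
tcp_pos: [0.5471, -0.304, 0.0871]
eef_rot: [180.0, 0.3, -4.8]
contact_force: [-10.7, -0.8, 12.5]
gripper_width: 0.0008
gripper_force: 7.2
```

```bash
python3 -m crank '[[[0,0,0],[0.2,0,0],1],[[0,0,0],[0,0,0],1],[[0,0,0],[0,0,0],1]]'
python3 -m crank '[[[0,0,0],[0.2,0,0],1],[[0,0,0],[0,0,0],1],[[0,0,0],[0,0,0],1]]'
python3 -m crank '[[[0,0,0],[0.2,0,0],1],[[0,0,0],[0,0,0],1],[[0,0,0],[0,0,0],1]]'
```

```text
time_s: 21.0
tcp_pos: [0.5488, -0.3041, 0.0871]
eef_rot: [180.0, 0.3, -4.8]
contact_force: [-10.8, -0.5, 13.2]
gripper_width: 0.0005
gripper_force: 7.5
time_s: 21.3
tcp_pos: [0.5507, -0.3043, 0.0871]
eef_rot: [180.0, 0.3, -4.8]
contact_force: [-11.7, -1.1, 13.2]
gripper_width: 0.0004
gripper_force: 7.4
time_s: 21.6
tcp_pos: [0.5517, -0.3044, 0.0871]
eef_rot: [-180.0, 0.4, -4.9]
contact_force: [-13.6, 0.3, 15.4]
gripper_width: 0.0006
gripper_force: 9.6
```

```bash
python3 -m crank '[[[0,0,0],[0.15,0,0],1],[[0,0,0],[0,0,0],1],[[0,0,0],[0,0,0],1]]'
python3 - <<'E'
from plant import r
from h import *
c=r.capture("side");np.savez("side7.npz",**c)
cv2.imwrite("pics/h.png",cv2.resize(c["color"][150:220,275:345,::-1],(560,560),interpolation=cv2.INTER_CUBIC))
E
```

```text
time_s: 21.9
tcp_pos: [0.5518, -0.3044, 0.0871]
eef_rot: [-180.0, 0.5, -4.9]
contact_force: [-19.1, 0.5, 19.3]
gripper_width: 0.0002
gripper_force: 11.8
```

View pics/h.png

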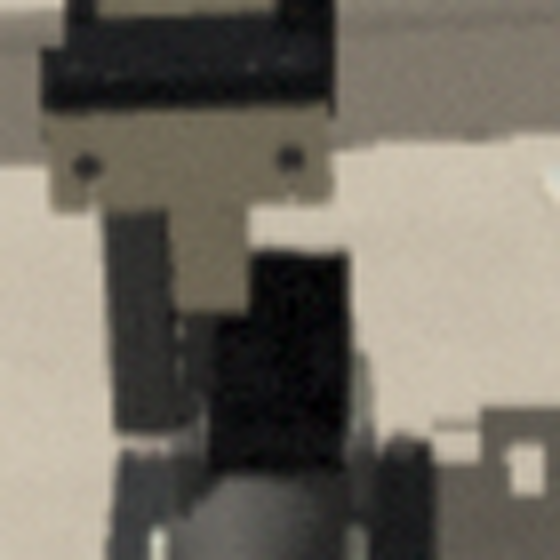

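The finger (crop 175–248) is hard against the stop beside the cheek and covers the button, so it is fully in. Easing up with the sideways press kept.

```bash
python3 -m crank '[[[0,0,0],[0,0,-0.1],1],[[0,0,0],[0,0,-0.1],1],[[0,0,0],[0,0,-0.1],1],[[0,0,0],[0,0,0],1],[[0,0,0],[0,0,0],1]]'
python3 -m crank '[[[0,0,0],[0,0,-0.1],1],[[0,0,0],[0,0,-0.1],1],[[0,0,0],[0,0,-0.1],1],[[0,0,0],[0,0,0],1],[[0,0,0],[0,0,0],1]]'
python3 -m crank '[[[0,0,0],[0,0,-0.1],1],[[0,0,0],[0,0,-0.1],1],[[0,0,0],[0,0,0],1],[[0,0,0],[0,0,0],1]]'
```

```text
time_s: 22.45
tcp_pos: [0.5517, -0.3043, 0.0881]
eef_rot: [-179.9, 0.6, -4.9]
contact_force: [-13.5, -2.8, 5.3]
gripper_width: 0.0004
gripper_force: 8.6
time_s: 22.95
tcp_pos: [0.5518, -0.3041, 0.0909]
eef_rot: [-179.9, 0.6, -4.9]
contact_force: [-13.2, -2.0, 4.0]
gripper_width: 0.0001
gripper_force: 7.9
time_s: 23.35
tcp_pos: [0.5518, -0.304, 0.0927]
eef_rot: [-179.9, 0.6, -4.9]
contact_force: [-12.8, -1.4, 2.9]
gripper_width: 0.0002
gripper_force: 7.7
```

```bash
python3 -m crank '[[[0,0,0],[0,0,-0.1],1],[[0,0,0],[0,0,-0.1],1],[[0,0,0],[0,0,0],1],[[0,0,0],[0,0,0],1]]'
python3 -m crank '[[[0,0,0],[0,0,-0.1],1],[[0,0,0],[0,0,-0.1],1],[[0,0,0],[0,0,0],1],[[0,0,0],[0,0,0],1]]'
```

```text
time_s: 23.75
tcp_pos: [0.5519, -0.3037, 0.094]
eef_rot: [-179.9, 0.6, -4.9]
contact_force: [-11.2, -1.2, -2.4]
gripper_width: 0.0003
gripper_force: 5.8
time_s: 24.15
tcp_pos: [0.5519, -0.3033, 0.0955]
eef_rot: [-179.9, 0.6, -4.9]
contact_force: [-10.4, -1.5, -4.6]
gripper_width: 0.0006
gripper_force: 4.8
```

The lever no longer pushes on the finger, so it is on the catch. Withdrawing sideways, then up.

```bash
python3 -m crank '[[[0,0,0],[-0.3,0,0],1],[[0,0,0],[-0.3,0,0],1],[[0,0,0],[-0.3,0,-0.1],1],[[0,0,0],[-0.3,0,-0.3],1],[[0,0,0],[0,0,-2],1],[[0,0,0],[0,0,-4],1],[[0,0,0],[0,0,-4],1],[[0,0,0],[0,0,-2],1]]'
python3 -m crank '[[[0,0,0],[-3,0,-2],1],[[0,0,0],[-4,0,0],1],[[0,0,0],[-4,0,0],1],[[0,0,0],[-2,0,0],1],[[0,0,0],[0,0,0],1],[[0,0,0],[0,0,0],1]]'
python3 - <<'E'
from plant import r
from h import *
c=r.capture("side");W=cloud(c);W0=cloud(load("side0.npz"));ct=r.capture("top");T=cloud(ct);T0=cloud(load("top0.npz"))
yaw=np.radians(85.2);xb=np.array([np.cos(yaw),np.sin(yaw)]);yb=np.array([-xb[1],xb[0]]);o=np.array([.5367,-.3028])
for n,w in(("s0",W0),("s",W),("t0",T0),("t",T)):
    q=w[...,:2]-o;a=q@xb;b=q@yb
    m=(abs(a)<.012)&(b>-.005)&(b<.018)&(w[...,2]>.08)&(w[...,2]<.12)
    print(n,m.sum(),"pad z",np.median(w[m][:,2]))
m=(abs(W[...,0]-.559)<.06)&(W[...,1]>-.07)&(W[...,1]<.05)&(W[...,2]>.078)&(W[...,2]<.116);P=W[m]
print(P[:,0].min(),P[:,0].max(),np.linalg.lstsq(np.c_[P[:,0]-.56,P[:,2]-.075,np.ones(len(P))],P[:,1],rcond=None)[0].round(4))
a=cv2.resize(c["color"][160:300,270:350,::-1],(320,560),interpolation=cv2.INTER_CUBIC)
b=cv2.resize(ct["color"][190:280,340:480,::-1],(470,302),interpolation=cv2.INTER_CUBIC)
I=np.zeros((560,790,3),np.uint8);I[:,:320]=a;I[:302,320:]=b;cv2.imwrite("pics/i.png",I)
E
```

```text
time_s: 24.95
tcp_pos: [0.5472, -0.3039, 0.2274]
eef_rot: [179.9, -0.4, -4.8]
contact_force: [-0.3, 0.1, 0.1]
gripper_width: 0.0006
gripper_force: 0.0
time_s: 25.55
tcp_pos: [0.4165, -0.2925, 0.2436]
eef_rot: [180.0, -0.2, -4.8]
contact_force: [0.7, -0.2, 0.0]
gripper_width: 0.0005
gripper_force: 0.0
s0 49 pad z 0.10770072922815888
s 47 pad z 0.09769069166470545
t0 144 pad z 0.10563341196231091
t 31 pad z 0.09631747906847932
0.5081680003657458 0.6155550118882356 [-0.0023  0.3964  0.0006]
```

View pics/i.png

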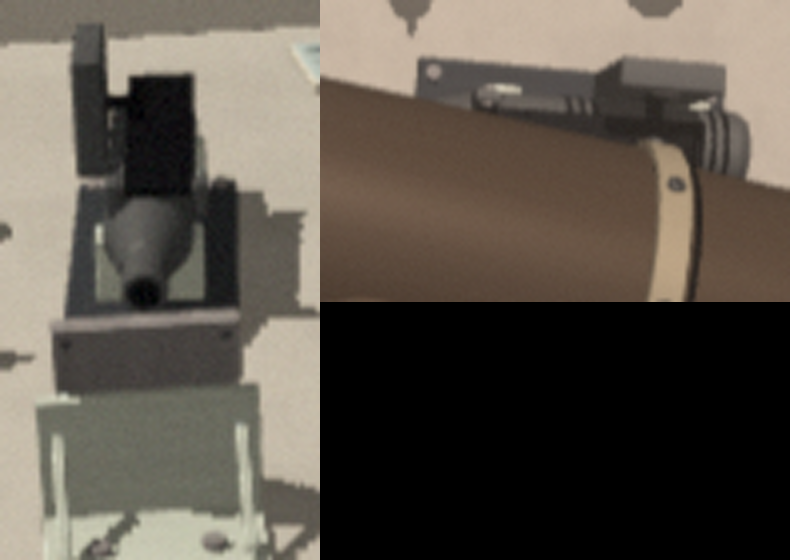

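The lever stays down, its pad about 10 mm lower than at the start, and the button is trapped in. The plate still leans square with an unchanged slope. The robot touches nothing, so I'm handing in.

```bash
python3 -c "
from plant import r
print(r.close_job())"
```

```text
the job is handed in; nothing more can be done
None
```

The job is handed in at about 26 s: the plate leans squarely, centred against the bracket's nozzle-facing side, and the blower's lever stays down on its lock with the robot clear of everything; the first grasp closed above the plate and had to be repeated because the fingertips sat about 30 mm higher than the reported tool position implied.

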